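# Hang the lift-off guard door on the machine and swing it shut

## Robot

A 7-joint arm with a two-finger parallel gripper is mounted at the origin on the work surface; the furniture and walls round the work are solid. World frame = base frame: x ahead of the robot, y to its left, z up, the work surface at z = 0. Lengths are in m, angles in degrees, forces in N, time in s.
With the tool pointing down it reaches from about 0.425 to 0.875 m from the base axis. Payload 4.7 kg.
Tool frame: the origin (TCP) lies on the mounting face of the last link; the fingertips stand 182 mm ahead of it and the grasp point (between the pads) lies 164 mm ahead of it; z points along the fingers, y is the line along which they close (so a half turn about z gives the same grasp; the last joint's range is limited). The gripper opens to 87 mm and grips with 3 to 60 N. Pads are 19 mm wide; open, the fingers measure 117 mm over their backs; the gripper's body (75 mm by 190 mm) begins 51 mm behind the grasp point.
Start: joints at [-73.791, 18.392, -4.016, 83.108, 1.295, 78.541, -3.26], TCP at [0.173, 0.627, 0.405] pointing down, gripper open.
Joint ranges: [-163.93, 163.93], [-17.29, 119.83], [-79.2, 71.16], [3.27, 140.29], [-89.18, 269.18], [5.43, 117.66], [-154.24, 154.24]. Speed limits (degrees/s): [147.25, 147.25, 180, 180, 180, 180, 180].

## Interface

Orientations are given as [roll, pitch, yaw] about the fixed x, y, z axes, in that order (R = Rz(yaw) Ry(pitch) Rx(roll)).
In Python, from cell import env gives the robot as it stands.
- The arm moves only by the tool servo_tool, never from a script. Its argument "plan" is a list of rows, each an object with "xyz": the shift along the tool's x, y, z in cm, a list of three; "twist": the turn, a rotation vector about the tool's x, y, z in degrees, a list of three; "jaw": the closure, from 0 (fully open) to 1 (shut). In form: [{"xyz": [x, y, z], "twist": [wx, wy, wz], "jaw": jaw}, ...]. A call has 1 to 10 rows; each row is the pose to reach, as a shift and turn from the pose commanded when the call began, along the tool's axes at that moment; what a row does not reach only later rows make up. A row lasts 1/12 s, in which the tool goes at most 41.7 mm and 7.16 degrees, less where a joint would pass 70% of its speed; a pose out of reach is approached as far as the arm can. A call with a gripper value outside its range is refused whole. The fingers move at their own pace and stop on an object; "newtons" is the grip in N (left out, the last holds). Time passes only in rows, so rows that repeat a pose let the fingers close. It gives the time, the measured TCP pose, the force, the opening and the grip force at its end, in the units of the state.
- env.get_obs(): the state, without advancing time (a new reading comes with each control period).
- env.read_camera(name): name is "scene" or "top" or "wrist"; returns a dict with "img" (400x640x3 uint8, red, green, blue), "camera_matrix" (3x3 intrinsics, pixels), "R" (3x3) and "t" (3): a world point X has camera coordinates R X + t. Camera axes: x right, y down, z forward; pixel columns grow to the right and rows downward; lengths in m; the calibration is good to about 2 mm. A picture is of the moment at which its call begins. There is no depth.
- env.sign_off(): hands the job in; it is judged then, once.
The state is a dict: "time_s": time; "qpos": joint angles; "joint_velocities": joint speeds; "effort": joint torques, N m; "tool_pos": TCP position; "tool_rot": TCP orientation; "force": force on the tool from outside, world axes, zero at the start; "wrist_torque": the same for the moment, N m; "grip_width": finger opening in m; "grasp_force": force on a finger pad.
Only numpy, scipy, OpenCV 4.12 (cv2) and the standard library are available. Lean on these libraries where they do the work, as an engineer would, in place of code of your own. Each camera call takes 0.05 s, during which the arm holds its last target. There are 200 camera calls.

## Task

Draw the loose guard door out of the slanted rack and hang it upright on the small machine: with the door standing well open, lower both hinge knuckles at once all the way down onto the two upright hinge pins. Then swing it gently shut until it rests against the two rubber stops, and let go. Keep hold of the door until it sits on the pins (no dropping or flinging), and leave the brass fitting and the tape roll where they are.

Things in the scene. Friction and masses are not known exactly. Their poses are not given: they have to be found in the camera images.
- guard_door: Loose grey guard door, 0.3 kg: panel 10 thick (own x), 110 wide (y), 120 high (z), origin at the centre of its lower edge. A metal grip tab stands on its upper edge, two hinge knuckles beside its +y edge. Starts leaning in the rack, own z 35 deg from upright. Hung and shut: axes as guard_frame's, origin at its (0, 0, 25) mm; opened by t: yaw is the frame's minus t (free edge to the front).
- knuckle_low (a point): Centre of the lower mouth of the door's lower hinge knuckle: door's own (0, 70, 5) mm. Each knuckle is a steel tube along own z, 20 outer diameter, 11 bore, 22 long, open at both ends.
- knuckle_up (a point): Centre of the lower mouth of the door's upper knuckle: door's own (0, 70, 95) mm, same tube, same axis.
- grip (a point): Point in the middle of the door's grip tab: door's own (0, 0, 141) mm. The tab is 12 thick (own x), 44 wide (y) and rises 35 above the panel (own z 120 to 155).
- free_edge (a point): Middle of the door's free vertical edge (opposite the knuckles): own (0, -55, 60) mm.
- guard_frame: Fixed small machine: base 115 x 190 x 10, grey hinge post (own y = +70) and stop post (y = -55) 130 high, walls 110 high and a pulley behind. Origin on the bench in the shut door's plane, midway across its panel; own -x is the front, to which the door opens. Two rubber stops on the stop post (z 50 and 110) meet the back of the shut door. The hung door turns freely and stays where left.
- pin_low (a point): Root of the lower hinge pin, guard_frame's own (0, 70, 30) mm; the lower knuckle's mouth rests here. Each pin is upright, 8 in diameter, 25 long, the last 6 tapered to 3.6, on a solid knuckle 20 in diameter, 14 high. The door's lower knuckle must pass between this pin's tip (z 55) and the solid knuckle above (underside z 106): come from the front, 25 to 54 above the seated height.
- pin_up (a point): Root of the upper hinge pin, same axis: guard_frame's own (0, 70, 120) mm; the upper knuckle's mouth rests here. Tip at z 145.
- door_rack: Fixed dark slanted rack, base 120 x 100 x 8, origin at its underside near the middle. Two bars under the door slope 35 deg from upright, top to own -x, 85 long. The door's lower edge stands in a slot 13 wide with a lip 16 high, so it comes out along its own slope. Door origin in it: own (45, -6 to 6, 30) mm.
- union_4: Loose brass tube fitting, 25 x 56 x 22, on the bench. To be left alone.
- tape_1: Loose small roll of black tape, 62 x 60 x 19, on the bench in front of the work. To be left alone.

How it is judged:
By the outcome, as a careful person would: the job done as asked, in the order asked, and still so for the second after the job is handed in, with the robot touching nothing.
It also fails if it takes over 51 s, if anything falls off the work surface, if the arm or the gripper's body presses on something with over 40 N, if the wrist force passes 120 N, or if a joint passes its speed limit or range.

## Working session

There is one attempt and no reset: what is moved stays moved. The work goes in short steps, Python scripts to look and compute and a tool call to move; the robot and the scene stay as the last step left them, time stands still between calls to the robot, and variables do not carry over. Pictures are saved under pics/ and viewed, at most 10 in all, crops included, and the job is handed in when it is done.

Besides the shell and the picture viewer there is one more tool, called after ">>>" as name([rows], argument=value, ...), one row to a line, values as JSON. servo_tool: Moves the arm, as the interface text tells. Its arguments: {"type":"object","properties":{"plan":{"type":"array","items":{"type":"object","properties":{"xyz":{"type":"array","items":{"type":"number"}},"twist":{"type":"array","items":{"type":"number"}},"jaw":{"type":"number"}}}},"newtons":{"type":"number"}},"required":["plan"]}

```bash
ls; mkdir -p pics; python3 - <<'E'
from cell import env
import cv2,numpy as np
o=env.get_obs();print(o['tool_pos'],o['tool_rot'],o['time_s'],o['grip_width'])
for n in('scene','top'):
    c=env.read_camera(n);cv2.imwrite(f'pics/{n}0.png',c['img'][:,:,::-1]);np.savez(f'{n}0.npz',**c)
    print(n,(-c['R'].T@c['t']).round(3),c['R'].round(2).tolist(),c['camera_matrix'][0,0])
E
```

```text
pics
[0.17258981 0.62644758 0.40364243] [-1.79888179e+02  5.23735678e-03  1.64601779e+02] 0.0 0.08692953976435633
scene [ 0.052 -0.716  0.494] [[0.82, -0.57, -0.02], [-0.26, -0.35, -0.9], [0.5, 0.75, -0.44]] 370.36947037469616
top [ 0.407 -0.085  1.024] [[-0.02, -1.0, 0.01], [-1.0, 0.02, -0.08], [0.08, -0.01, -1.0]] 374.51899837177785
```

View pics/scene0.png

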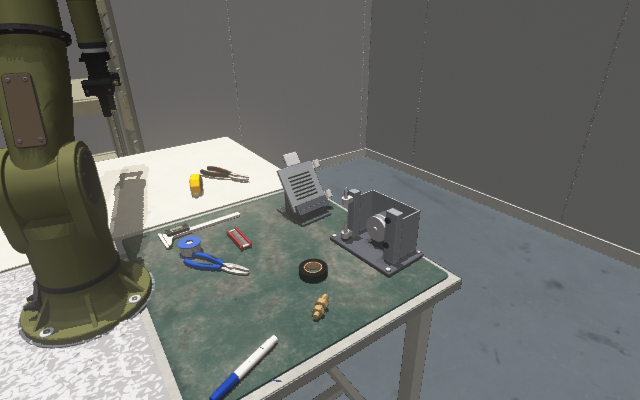

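View pics/top0.png

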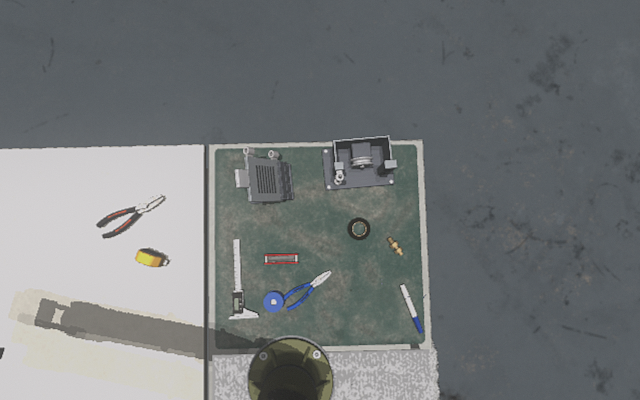

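The rack sits with its top toward world +y and the knuckles at +x. The machine opens toward the robot, so its yaw is about 0. I'll zoom in to get fit points.

```bash
python3 - <<'E'
import cv2,numpy as np
t=cv2.imread('pics/top0.png')[132:207,230:400];s=cv2.imread('pics/scene0.png')[145:275,272:425]
cv2.imwrite('pics/zt.png',cv2.resize(t,None,fx=4.7,fy=4.7,interpolation=cv2.INTER_CUBIC))
cv2.imwrite('pics/zs.png',cv2.resize(s,None,fx=4.5,fy=4.5,interpolation=cv2.INTER_CUBIC))
E
```

```text
(no output)
```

View pics/zt.png

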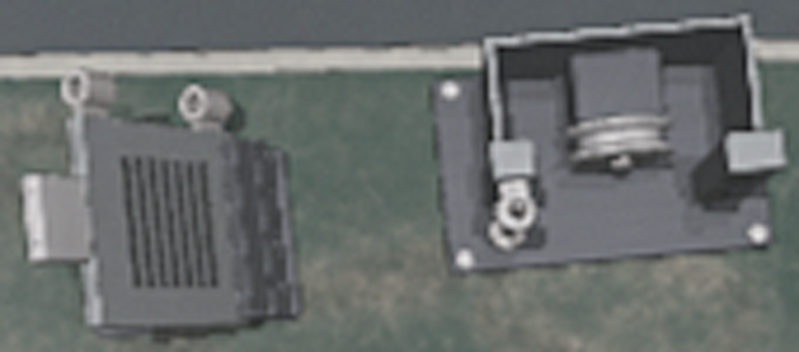

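View pics/zs.png

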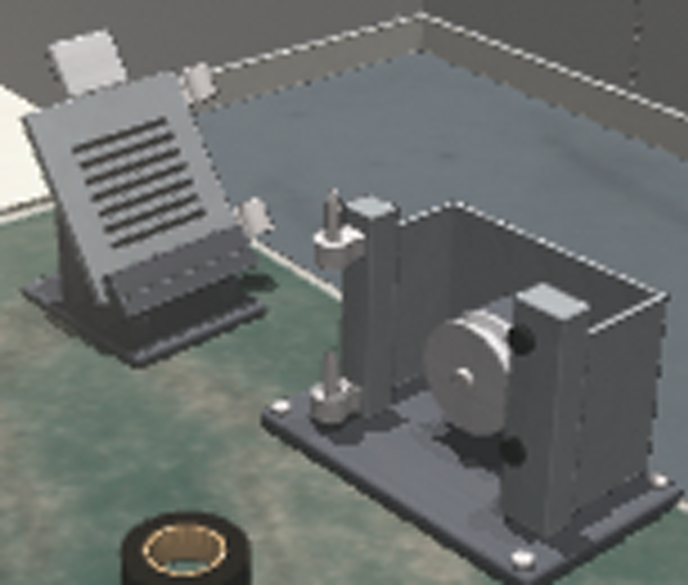

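Both zooms show the door (tab at zoom-top (30,218), knuckles (75,88) and (193,103)) and the machine pins (zoom-top (517,207), scene (332,190) to (332,393)). I'll fit both poses now.

```bash
cat > h.py <<'E'
import numpy as np,cv2
from scipy.spatial.transform import Rotation as Ro
from scipy.optimize import least_squares
def proj(c,X):
    p=(c['R']@np.asarray(X,float).T).T+c['t']; q=p@c['camera_matrix'].T; return q[:,:2]/q[:,2:]
def fR(yaw,tilt=0): return Ro.from_euler('z',yaw,degrees=True)*Ro.from_euler('y',tilt,degrees=True)
A=np.array([[0,1,0],[1,0,0],[0,0,-1.]]) # tool axes in door axes (columns)
def goal(o,dpos,dR,grip=.141):
    """tool motion (cm, deg rotvec) in tool axes to hold door at pose"""
    Rt=Ro.from_matrix(dR.as_matrix()@A); g=np.array(dpos)+dR.apply([0,0,grip]); p=g-Rt.apply([0,0,.164])
    R0=Ro.from_euler('xyz',o['tool_rot'],degrees=True)
    return p,(R0.inv().apply(p-o['tool_pos'])*100).round(2),(R0.inv()*Rt).as_rotvec(degrees=True).round(2)
E
python3 - <<'E'
from h import *
T=np.load('top0.npz');S=np.load('scene0.npz')
zt=lambda u,v:(230+(u+.5)/4.7-.5,132+(v+.5)/4.7-.5)
zs=lambda u,v:(272+(u+.5)/4.5-.5,145+(v+.5)/4.5-.5)
ft=[((0,70,145),zt(517,207))]; fs=[((0,70,145),zs(332,190)),((0,70,120),zs(332,238)),((0,70,55),zs(332,350)),((0,70,30),zs(331,396))]
bt=[((-1,1),zt(452,271)),((-1,-1),zt(771,246)),((-1*-1,1),zt(433,82))]; bs=[((-1,1),zs(264,415)),((-1,-1),zs(525,580)),((1,-1),zs(683,490))]
def res(p):
    x,y,yaw,bx,by=p;r=[]
    for c,P,B in((T,ft,bt),(S,fs,bs)):
        X=[a for a,_ in P]+[(bx*1e3+57.5*i,by*1e3+95*j,10) for (i,j),_ in B]
        W=fR(yaw).apply(np.array(X)/1e3)+[x,y,0]
        r.append(proj(c,W)-np.array([b for _,b in P+B]))
    return np.vstack(r).ravel()
f=least_squares(res,[.6,-.15,0,.02,.0],loss='soft_l1',x_scale=[.1,.1,10,.1,.1]);print(f.x.round(4));print(res(f.x).reshape(-1,2).round(1).tolist())
dt=[((5,55,120),zt(85,118)),((5,-55,120),zt(92,325)),((6,22,155),zt(25,175)),((6,-22,155),zt(35,262)),((0,70,117),zt(75,88)),((0,70,27),zt(193,103))]
ds=[((5,-55,120),zs(23,118)),((5,55,120),zs(178,72)),((6,-22,155),zs(50,45)),((6,22,155),zs(108,31)),((0,70,106),zs(200,82)),((0,70,16),zs(257,217))]
def res(p):
    x,y,yaw,z,ti=p;r=[]
    for c,P in((T,dt),(S,ds)):
        W=fR(yaw,ti).apply(np.array([a for a,_ in P])/1e3)+[x,y,z]
        r.append(proj(c,W)-np.array([b for _,b in P]))
    return np.vstack(r).ravel()
f=least_squares(res,[.6,.05,-90,.03,-35],loss='soft_l1',x_scale=[.1,.1,10,.1,10]);print(f.x.round(4));print(res(f.x).reshape(-1,2).round(1).tolist())
from cell import env
o=env.get_obs();x,y,yaw,z,ti=f.x
for d in(.12,.0):
  R=fR(yaw,-35);print(d,goal(o,np.array([x,y,.03])+R.apply([0,0,d]),R))
E
```

```text
[ 0.5273 -0.2066  3.2117  0.0391  0.0099]
[[0.4, 0.1], [-0.8, 0.7], [0.8, 0.5], [-0.1, -0.7], [0.3, 0.4], [0.1, -0.2], [-0.3, -0.0], [-0.3, -1.1], [-0.8, -1.6], [0.4, 0.4], [0.7, -0.4]]
[ 5.28800e-01  1.45000e-02 -8.61554e+01  3.07000e-02 -3.81139e+01]
[[-1.7, -0.8], [0.3, 0.4], [0.8, -0.5], [0.1, -0.3], [-0.5, -0.0], [0.9, 0.3], [0.2, -0.8], [-0.8, -0.5], [-0.3, 0.3], [0.2, -0.3], [-0.3, 1.2], [-0.0, 0.5]]
0.12 (array([0.51246867, 0.25768583, 0.37813962]), array([-42.56, -26.53,   2.61]), array([ -8.25, -48.42, 154.02]))
0.0 (array([0.51708372, 0.18901156, 0.27984137]), array([-44.83, -33.01,  12.45]), array([ -8.25, -48.42, 154.02]))
```

>>> servo_tool([
  {"xyz": [-42.6,-26.5,2.6],"twist": [-8.2,-48.4,154],"jaw": 0},
  {"xyz": [-42.6,-26.5,2.6],"twist": [-8.2,-48.4,154],"jaw": 0},
  {"xyz": [-42.6,-26.5,2.6],"twist": [-8.2,-48.4,154],"jaw": 0},
  {"xyz": [-42.6,-26.5,2.6],"twist": [-8.2,-48.4,154],"jaw": 0},
  {"xyz": [-42.6,-26.5,2.6],"twist": [-8.2,-48.4,154],"jaw": 0},
  {"xyz": [-42.6,-26.5,2.6],"twist": [-8.2,-48.4,154],"jaw": 0},
  {"xyz": [-42.6,-26.5,2.6],"twist": [-8.2,-48.4,154],"jaw": 0},
  {"xyz": [-42.6,-26.5,2.6],"twist": [-8.2,-48.4,154],"jaw": 0},
  {"xyz": [-42.6,-26.5,2.6],"twist": [-8.2,-48.4,154],"jaw": 0},
  {"xyz": [-42.6,-26.5,2.6],"twist": [-8.2,-48.4,154],"jaw": 0},
])

```text
time_s: 0.93
tool_pos: [0.4557, 0.3191, 0.383]
tool_rot: [165.3, 14.5, 93.4]
force: [-0.7, -0.2, -0.8]
grip_width: 0.0874
grasp_force: 0.0
```

```bash
cat > w.py <<'E'
from h import *
from cell import env
import sys
o=env.get_obs();R=fR(-86.2,-35)
print(o['tool_pos'],o['tool_rot'],o['qpos'],goal(o,np.array([.529,.0145,.03])+R.apply([0,0,float(sys.argv[1])]),R))
E
python3 w.py .12
```

```text
[0.45572284 0.31910693 0.38295575] [165.33978096  14.54724089  93.38253137] [-59.7898289    6.46585371  16.50891126 101.64817466  19.70167662
  70.96261748 -44.44123097] (array([0.51284441, 0.25773405, 0.37813962]), array([-6.14,  4.64,  3.37]), array([ -4.64, -26.96,  85.48]))
```

>>> servo_tool([
  {"xyz": [-6.1,4.6,3.4],"twist": [-4.6,-27,85.5],"jaw": 0},
  {"xyz": [-6.1,4.6,3.4],"twist": [-4.6,-27,85.5],"jaw": 0},
  {"xyz": [-6.1,4.6,3.4],"twist": [-4.6,-27,85.5],"jaw": 0},
  {"xyz": [-6.1,4.6,3.4],"twist": [-4.6,-27,85.5],"jaw": 0},
  {"xyz": [-6.1,4.6,3.4],"twist": [-4.6,-27,85.5],"jaw": 0},
  {"xyz": [-6.1,4.6,3.4],"twist": [-4.6,-27,85.5],"jaw": 0},
  {"xyz": [-6.1,4.6,3.4],"twist": [-4.6,-27,85.5],"jaw": 0},
  {"xyz": [-6.1,4.6,3.4],"twist": [-4.6,-27,85.5],"jaw": 0},
  {"xyz": [-6.1,4.6,3.4],"twist": [-4.6,-27,85.5],"jaw": 0},
  {"xyz": [-6.1,4.6,3.4],"twist": [-4.6,-27,85.5],"jaw": 0},
])

```text
time_s: 1.77
tool_pos: [0.5118, 0.2603, 0.3774]
tool_rot: [146.7, 5.3, 21.2]
force: [-0.6, -0.2, 0.2]
grip_width: 0.0871
grasp_force: 0.0
```

```bash
python3 w.py .08
```

```text
[0.51178972 0.26029132 0.37739606] [146.72504272   5.28153139  21.15181473] [ -61.17988875   15.95845982   26.54336826   94.92559105   24.0817307
   84.5733878  -107.25898871] (array([0.51436494, 0.23484143, 0.34537354]), array([-0.38,  0.28,  4.07]), array([-0.91, -5.39, 17.29]))
```

Turn to final orientation, then look with the wrist camera.

>>> servo_tool([
  {"xyz": [0,0,0.5],"twist": [-0.9,-5.4,17.3],"jaw": 0},
  {"xyz": [0,0,0.5],"twist": [-0.9,-5.4,17.3],"jaw": 0},
  {"xyz": [0,0,0.5],"twist": [-0.9,-5.4,17.3],"jaw": 0},
  {"xyz": [0,0,0.5],"twist": [-0.9,-5.4,17.3],"jaw": 0},
  {"xyz": [0,0,0.5],"twist": [-0.9,-5.4,17.3],"jaw": 0},
])

```text
time_s: 2.18
tool_pos: [0.5127, 0.2575, 0.3733]
tool_rot: [145.0, 0.1, 4.2]
force: [0.7, -0.3, -0.6]
grip_width: 0.0866
grasp_force: 0.0
```

```bash
python3 w.py .0; python3 - <<'E'
from h import *
from cell import env
c=env.read_camera('wrist');cv2.imwrite('pics/w1.png',c['img'][:,:,::-1]);np.savez('w1.npz',**c)
R=fR(-86.2,-35);P=np.array([(6,22,155),(6,-22,155),(-6,22,155),(-6,-22,155),(5,55,120),(5,-55,120)])/1e3
print(proj(c,R.apply(P)+[.529,.0145,.03]).round(0).tolist())
E
```

```text
[0.51269441 0.25750447 0.37325419] [145.03058249   0.14693551   4.21199417] [ -61.78729275   18.49485552   28.94076156   93.13726083   21.36012597
   88.63121227 -122.43999832] (array([0.51740599, 0.1890562 , 0.27984137]), array([-1.000e-02,  2.700e-01,  1.159e+01]), array([-0.03, -0.12,  0.42]))
[[334.0, 184.0], [334.0, 234.0], [320.0, 184.0], [320.0, 234.0], [333.0, 141.0], [331.0, 253.0]]
```

View pics/w1.png

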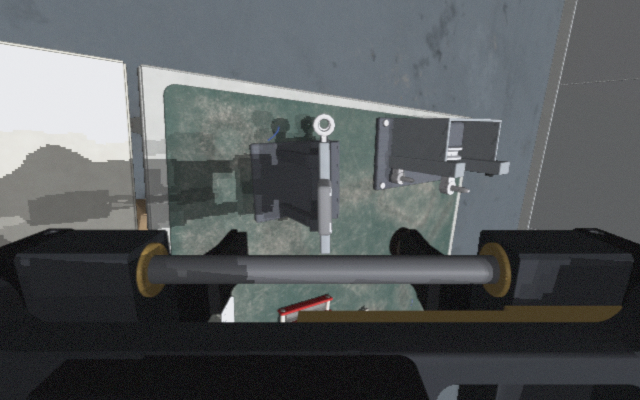

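The wrist view shows the door edge-on at about column 324, with the upper knuckle at (324,124). The fingers straddle the tab. I'll check profiles against the prediction.

```bash
python3 - <<'E'
from h import *
c=np.load('w1.npz');g=cv2.cvtColor(c['img'],cv2.COLOR_RGB2GRAY)
for r in(155,200,215):print(r,g[r,312:340].tolist())
for q in(322,326,329):print(q,g[112:256:2,q].tolist())
R=fR(-86.2,-35);print(proj(c,R.apply([[0,.07,.117],[0,.07,.117+0],[.005,.055,.12]])+[.529,.0145,.03]))
E
```

```text
155 [50, 51, 50, 54, 50, 51, 69, 111, 153, 185, 183, 186, 189, 188, 191, 188, 186, 153, 85, 102, 111, 111, 114, 112, 112, 114, 115, 110]
200 [43, 48, 46, 44, 43, 67, 100, 121, 136, 148, 151, 152, 156, 158, 160, 161, 158, 153, 143, 125, 112, 111, 110, 110, 101, 88, 101, 115]
215 [41, 39, 40, 34, 40, 60, 90, 114, 131, 143, 150, 153, 153, 156, 158, 159, 159, 155, 144, 127, 111, 111, 112, 109, 104, 88, 114, 123]
322 [111, 181, 230, 203, 121, 118, 116, 119, 170, 159, 228, 219, 217, 206, 204, 126, 178, 183, 185, 185, 180, 189, 185, 183, 184, 182, 177, 181, 182, 182, 184, 181, 179, 149, 80, 76, 78, 110, 143, 151, 151, 149, 150, 148, 151, 153, 149, 151, 148, 151, 150, 151, 150, 151, 148, 147, 146, 147, 151, 147, 145, 138, 179, 180, 178, 177, 179, 177, 179, 178, 174, 120]
326 [122, 163, 231, 210, 115, 119, 115, 114, 181, 146, 225, 223, 153, 150, 146, 111, 183, 189, 189, 187, 188, 189, 192, 192, 187, 188, 186, 187, 186, 190, 187, 189, 188, 174, 83, 84, 85, 112, 153, 161, 159, 162, 161, 160, 160, 160, 160, 159, 159, 158, 156, 157, 156, 155, 159, 156, 156, 155, 154, 154, 152, 136, 185, 190, 189, 189, 188, 187, 188, 190, 184, 118]
329 [113, 126, 222, 232, 207, 161, 157, 150, 160, 221, 227, 179, 115, 119, 77, 81, 122, 115, 118, 145, 149, 150, 153, 152, 154, 154, 154, 153, 152, 157, 159, 157, 160, 155, 114, 117, 116, 123, 150, 153, 161, 187, 160, 155, 153, 155, 154, 155, 155, 154, 154, 152, 155, 154, 153, 163, 185, 187, 187, 189, 158, 141, 177, 179, 180, 175, 178, 179, 178, 180, 172, 118]
[[327.12397797 123.4864744 ]
 [327.12397797 123.4864744 ]
 [332.51701438 140.64095567]]
```

>>> servo_tool([
  {"xyz": [-0.1,0.05,2.5],"twist": [0,0,0.4],"jaw": 0},
  {"xyz": [-0.1,0.05,5],"twist": [0,0,0.4],"jaw": 0},
  {"xyz": [-0.1,0.05,7.5],"twist": [0,0,0.4],"jaw": 0.3},
  {"xyz": [-0.1,0.05,9.5],"twist": [0,0,0.4],"jaw": 0.4},
  {"xyz": [-0.1,0.05,11],"twist": [0,0,0.4],"jaw": 0.5},
  {"xyz": [-0.1,0.05,11.4],"twist": [0,0,0.4],"jaw": 0.5},
  {"xyz": [-0.1,0.05,11.4],"twist": [0,0,0.4],"jaw": 0.5},
  {"xyz": [-0.1,0.05,11.4],"twist": [0,0,0.4],"jaw": 0.5},
], newtons=10)

```text
time_s: 2.9
tool_pos: [0.5164, 0.1924, 0.2812]
tool_rot: [145.1, -0.2, 3.8]
force: [-0.2, 0.2, 0.2]
grip_width: 0.0546
grasp_force: 0.0
```

```bash
python3 w.py .0; python3 - <<'E'
from h import *
from cell import env
c=env.read_camera('wrist');cv2.imwrite('pics/w2.png',c['img'][100:400,150:500,::-1])
E
```

```text
[0.51640709 0.19241894 0.28119126] [145.1028924   -0.18307114   3.84368471] [ -58.33242336   20.01809691   30.15466945  103.05910146   22.24480507
   75.94682613 -123.22361587] (array([0.51740599, 0.1890562 , 0.27984137]), array([0.08, 0.2 , 0.31]), array([-0.1 , -0.18, -0.07]))
```

View pics/w2.png

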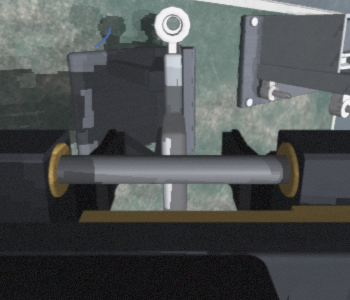

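The tab is roughly centred between the fingers (tab column about 173, finger midpoint about 177 in the crop). Closing.

>>> servo_tool([
  {"xyz": [0,-0.1,0],"twist": [0,0,0],"jaw": 0.7},
  {"xyz": [0,-0.1,0],"twist": [0,0,0],"jaw": 0.8},
  {"xyz": [0,-0.1,0],"twist": [0,0,0],"jaw": 1},
  {"xyz": [0,-0.1,0],"twist": [0,0,0],"jaw": 1},
  {"xyz": [0,-0.1,0],"twist": [0,0,0],"jaw": 1},
  {"xyz": [0,-0.1,0],"twist": [0,0,0],"jaw": 1},
  {"xyz": [0,-0.1,0],"twist": [0,0,0],"jaw": 1},
  {"xyz": [0,-0.1,0],"twist": [0,0,0],"jaw": 1},
], newtons=35)

```text
time_s: 3.62
tool_pos: [0.5164, 0.1921, 0.2805]
tool_rot: [145.0, -0.1, 3.8]
force: [-0.9, -0.6, 5.2]
grip_width: 0.012
grasp_force: 34.9
```

>>> servo_tool([
  {"xyz": [0,0,-0.5],"twist": [0,0,0],"jaw": 1},
  {"xyz": [0,0,-1],"twist": [0,0,0],"jaw": 1},
  {"xyz": [0,0,-1.5],"twist": [0,0,0],"jaw": 1},
  {"xyz": [0,0,-2.2],"twist": [0,0,0],"jaw": 1},
  {"xyz": [0,0,-3],"twist": [0,0,0],"jaw": 1},
  {"xyz": [0,0,-4],"twist": [0,0,0],"jaw": 1},
  {"xyz": [0,0,-5],"twist": [0,0,0],"jaw": 1},
  {"xyz": [0,0,-6],"twist": [0,0,0],"jaw": 1},
  {"xyz": [0,0,-7],"twist": [0,0,0],"jaw": 1},
  {"xyz": [0,0,-7],"twist": [0,0,0],"jaw": 1},
])

```text
time_s: 4.45
tool_pos: [0.5136, 0.2345, 0.3395]
tool_rot: [145.1, -0.3, 3.9]
force: [0.1, -3.0, 3.3]
grip_width: 0.0118
grasp_force: 35.0
```

```bash
cat > g.py <<'E'
from h import *
from cell import env
import sys
# args: opening t, shift of door origin from seated in frame axes (mm) x y z
F=np.array([.5273,-.2066,0]);FY=3.2
t,x,y,z=map(float,sys.argv[1:5])
o=env.get_obs()
if __name__=='__main__':
    R=fR(FY-t);h=F+fR(FY).apply([0+x/1e3,.07+y/1e3,.025+z/1e3]);d=h-R.apply([0,.07,0])
    print(o['qpos'].round(0),'door',d.round(3),goal(o,d,R,.143))
E
python3 g.py 90 -30 60 60;python3 g.py 80 -30 60 60
```

```text
[ -61.   19.   29.   97.   22.   84. -123.] door [ 0.42  -0.082  0.085] (array([ 0.42019913, -0.08238485,  0.392     ]), array([-11.44,  28.45,  13.35]), array([34.85, -0.48,  0.58]))
[ -61.   19.   29.   97.   22.   84. -123.] door [ 0.422 -0.094  0.085] (array([ 0.42193946, -0.09446191,  0.392     ]), array([-11.35,  29.45,  14.04]), array([34.8 ,  2.56, -9.11]))
```

>>> servo_tool([
  {"xyz": [0,0.8,0],"twist": [0,0,0],"jaw": 1},
  {"xyz": [0,2,0],"twist": [0,0,0],"jaw": 1},
  {"xyz": [-0.5,4,0.2],"twist": [0,0,0],"jaw": 1},
  {"xyz": [-1,6,0.4],"twist": [2,0,0],"jaw": 1},
  {"xyz": [-2,8,0.6],"twist": [5,0,0],"jaw": 1},
  {"xyz": [-3,10,0.8],"twist": [9,0,0],"jaw": 1},
  {"xyz": [-4,12,1],"twist": [13,0,0],"jaw": 1},
  {"xyz": [-5,14,2],"twist": [17,0,0],"jaw": 1},
  {"xyz": [-6,16,3],"twist": [21,0,0],"jaw": 1},
  {"xyz": [-7,18,4],"twist": [25,0,0],"jaw": 1},
])

```text
time_s: 5.28
tool_pos: [0.4538, 0.0562, 0.4078]
tool_rot: [170.4, -0.2, 3.7]
force: [0.2, -1.0, -1.6]
grip_width: 0.0116
grasp_force: 34.9
```

```bash
python3 g.py 90 -30 60 60;python3 g.py 80 -30 60 60
```

```text
[ -53.   -8.   36.  110.   14.   79. -107.] door [ 0.42  -0.082  0.085] (array([ 0.42019913, -0.08238485,  0.392     ]), array([-4.26, 13.15,  3.82]), array([ 9.63, -0.27,  0.52]))
[ -53.   -8.   36.  110.   14.   79. -107.] door [ 0.422 -0.094  0.085] (array([ 0.42193946, -0.09446191,  0.392     ]), array([-4.17, 14.35,  4.02]), array([ 9.63,  0.58, -9.46]))
```

```bash
python3 g.py 75 -15 50 45
```

```text
[ -53.   -8.   36.  110.   14.   79. -107.] door [ 0.439 -0.109  0.07 ] (array([ 0.43912676, -0.10948788,  0.377     ]), array([-2.56, 15.69,  5.78]), array([  9.61,   1.  , -14.44]))
```

>>> servo_tool([
  {"xyz": [-0.2,1.5,-0.2],"twist": [3,0.3,-3],"jaw": 1},
  {"xyz": [-0.5,3,0.2],"twist": [6,0.6,-6],"jaw": 1},
  {"xyz": [-0.8,5,0.8],"twist": [9.6,1,-10],"jaw": 1},
  {"xyz": [-1.1,7,1.5],"twist": [9.6,1,-14.4],"jaw": 1},
  {"xyz": [-1.5,9,2.2],"twist": [9.6,1,-14.4],"jaw": 1},
  {"xyz": [-1.9,11,3],"twist": [9.6,1,-14.4],"jaw": 1},
  {"xyz": [-2.2,13,4],"twist": [9.6,1,-14.4],"jaw": 1},
  {"xyz": [-2.5,14.7,5],"twist": [9.6,1,-14.4],"jaw": 1},
  {"xyz": [-2.6,15.7,5.7],"twist": [9.6,1,-14.4],"jaw": 1},
  {"xyz": [-2.6,15.7,5.7],"twist": [9.6,1,-14.4],"jaw": 1},
])

```text
time_s: 6.12
tool_pos: [0.4382, -0.1114, 0.3775]
tool_rot: [179.8, 0.2, 17.9]
force: [-1.2, 0.3, -3.5]
grip_width: 0.0117
grasp_force: 34.9
```

```bash
python3 g.py 75 -15 50 45; python3 - <<'E'
from h import *
from cell import env
o=env.get_obs();print(o['tool_rot'])
ims=[]
for n,(a,b,cc,d) in(('scene',(150,280,300,430)),('top',(120,200,290,400)),('wrist',(0,260,150,500))):
    c=env.read_camera(n);np.savez(n+'3.npz',**c)
    ims.append(cv2.resize(c['img'][a:b,cc:d,::-1],(400,300) if n!='wrist' else (400,297),interpolation=cv2.INTER_CUBIC))
cv2.imwrite('pics/s3.png',np.vstack([np.hstack(ims[:2]),np.hstack([ims[2],np.zeros((297,400,3),np.uint8)])]))
E
```

```text
[-47. -12.  53. 113.  10.  74. -70.] door [ 0.439 -0.109  0.07 ] (array([ 0.43912676, -0.10948788,  0.377     ]), array([ 0.14, -0.16,  0.05]), array([ 0.24,  0.18, -0.34]))
[1.79764386e+02 1.75189268e-01 1.78618258e+01]
```

View pics/s3.png

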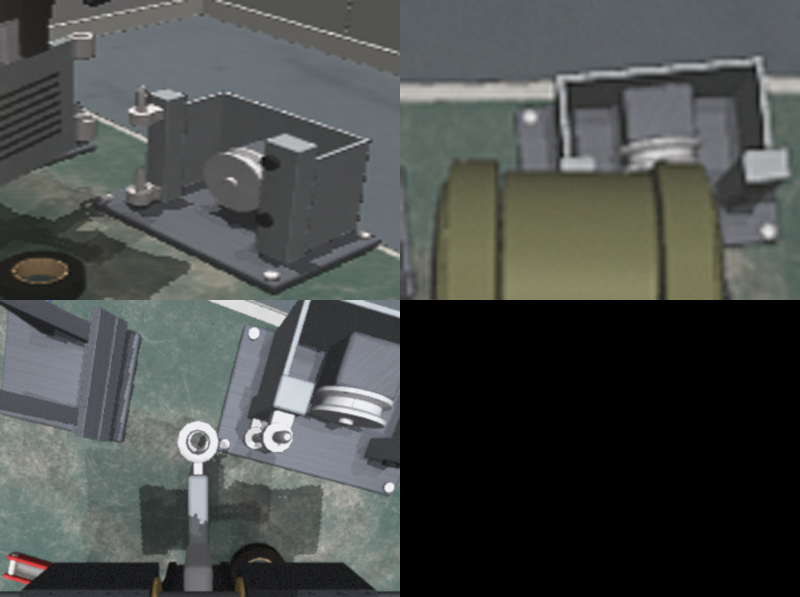

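Wrist view: the upper knuckle mouth is at about px (323,123), pin_up at (395,120) and pin_low at (375,117). All are clear of contact. I'll take one zoom for fine alignment.

```bash
python3 - <<'E'
from h import *
c=np.load('wrist3.npz')
cv2.imwrite('pics/z3.png',cv2.resize(c['img'][95:150,295:415,::-1],None,fx=6.5,fy=6.5,interpolation=cv2.INTER_CUBIC))
F=[.5273,-.2066,0];P=fR(3.2).apply(np.array([(0,70,145),(0,70,120),(0,70,55),(0,70,30)])/1e3)+F
print(((proj(c,P)-[295,95]+.5)*6.5-.5).round(0).tolist())
E
```

```text
[[685.0, 168.0], [632.0, 169.0], [535.0, 172.0], [508.0, 173.0]]
```

View pics/z3.png

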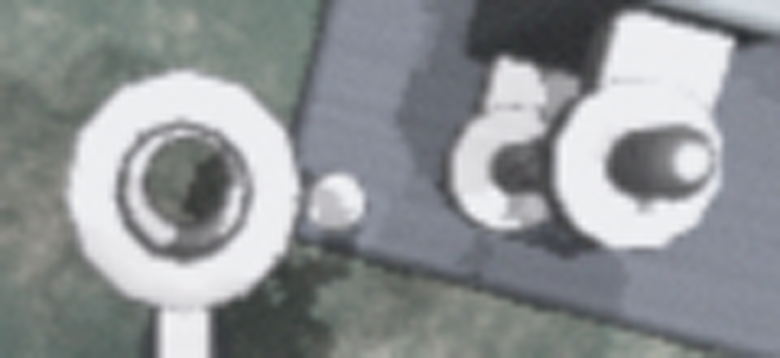

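```bash
python3 - <<'E'
from h import *
c=np.load('wrist3.npz');un=lambda u,v:((u+.5)/6.5-.5+295,(v+.5)/6.5-.5+95)
Z=lambda p:((p-[295,95]+.5)*6.5-.5).round(0).tolist()
obs=np.array([un(692,161),un(636,166),un(505,168)]);zz=[.145,.12,.03]
f=least_squares(lambda p:(proj(c,[[p[0],p[1],z] for z in zz])-obs).ravel(),[.52,-.13]);print('pin',f.x,f.fun*6.5)
C=-c['R'].T@c['t'];q=np.linalg.inv(c['camera_matrix'])@[*un(184,188),1];d=c['R'].T@q;print('cam',C)
for z in(.1855,.1875,.1895):
    k=C+d*(z-C[2])/d[2];print(z,k)
    for D in(0,.022,.09,.112):
        ctr=k-[0,0,D];print(D,Z(proj(c,[ctr])[0]),Z(proj(c,[ctr+[.0055,0,0]])[0]))
from cell import env
o=env.get_obs();R=Ro.from_euler('xyz',o['tool_rot'],degrees=True);print('nominal knuckle',o['tool_pos']+R.apply([.07,0,.164+.143-.117]))
E
```

```text
pin [ 0.52405254 -0.13689327] [-2.97114649  0.85265689 -0.55510212 -1.93258195  5.34598846  1.23807412]
cam [ 0.50561532 -0.08731032  0.35758344]
0.1855 [ 0.50530411 -0.08770727  0.1855    ]
0 [184.0, 188.0] [204.0, 123.0]
0.022 [184.0, 187.0] [202.0, 130.0]
0.09 [183.0, 186.0] [196.0, 144.0]
0.112 [183.0, 186.0] [195.0, 147.0]
0.1875 [ 0.50530773 -0.08770265  0.1875    ]
0 [184.0, 188.0] [205.0, 123.0]
0.022 [184.0, 187.0] [202.0, 130.0]
0.09 [183.0, 186.0] [196.0, 144.0]
0.112 [183.0, 186.0] [195.0, 147.0]
0.1895 [ 0.50531135 -0.08769804  0.1895    ]
0 [184.0, 188.0] [205.0, 122.0]
0.022 [184.0, 187.0] [202.0, 129.0]
0.09 [183.0, 186.0] [196.0, 143.0]
0.112 [183.0, 186.0] [195.0, 146.0]
nominal knuckle [ 0.5059343  -0.08633213  0.18846535]
```

>>> servo_tool([
  {"xyz": [-0.4,0.6,0],"twist": [0,-0.3,0],"jaw": 1},
  {"xyz": [-0.4,1.6,0],"twist": [0,-0.3,0],"jaw": 1},
  {"xyz": [-0.4,2.6,0],"twist": [0,-0.3,0],"jaw": 1},
  {"xyz": [-0.4,3.6,0],"twist": [0,-0.3,0],"jaw": 1},
  {"xyz": [-0.3,4.4,0],"twist": [0,-0.3,0],"jaw": 1},
  {"xyz": [-0.1,5.0,0],"twist": [0,-0.3,0],"jaw": 1},
  {"xyz": [0.2,5.25,0],"twist": [0,-0.3,0],"jaw": 1},
  {"xyz": [0.38,5.25,0],"twist": [0,-0.3,0],"jaw": 1},
  {"xyz": [0.38,5.25,0],"twist": [0,-0.3,0],"jaw": 1},
])

```text
time_s: 7.02
tool_pos: [0.46, -0.1557, 0.3787]
tool_rot: [179.7, 0.5, 18.3]
force: [-0.2, 0.4, -3.0]
grip_width: 0.0119
grasp_force: 34.9
```

```bash
python3 - <<'E'
from h import *
from cell import env
o=env.get_obs();print(o['qpos'].round(0),o['tool_rot'])
w=env.read_camera('wrist');s=env.read_camera('scene');np.savez('w4.npz',**w);np.savez('s4.npz',**s)
P=[[.52405,-.13689,z] for z in(.145,.12,.03)];print(((proj(w,P)-[300,100]+.5)*8-.5).round(0).tolist(),proj(s,P).round(1).tolist())
a=cv2.resize(w['img'][100:150,300:350,::-1],(400,400),interpolation=cv2.INTER_CUBIC)
b=cv2.resize(s['img'][170:250,310:390,::-1],(400,400),interpolation=cv2.INTER_CUBIC)
cv2.imwrite('pics/z4.png',np.hstack([a,b]))
E
```

```text
[-47.  -5.  61. 109.   5.  73. -60.] [179.68638567   0.45782185  18.25326084]
[[193.0, 203.0], [191.0, 200.0], [187.0, 191.0]] [[346.0, 187.2], [345.8, 197.3], [345.2, 231.5]]
```

View pics/z4.png

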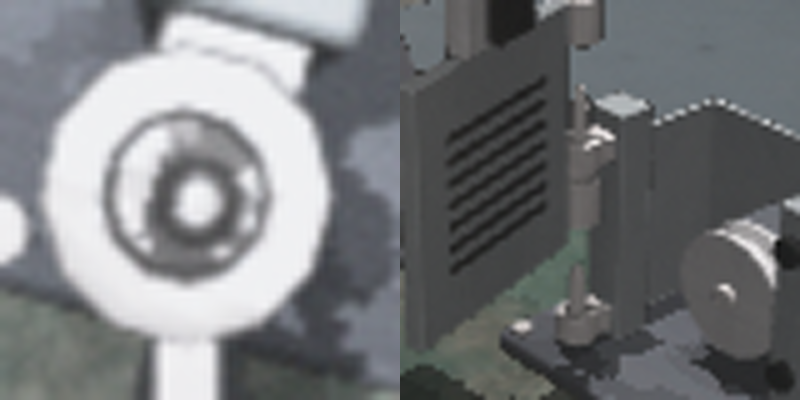

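Looking down the bore (left), the bore centre is (187,195) and the pin tip (200,200), so it is about 1.1 mm off in +y and 0.5 mm in -x. The scene view shows the lower knuckle correctly between the pins. I'll correct and descend.

>>> servo_tool([
  {"xyz": [-0.05,0.18,0.3],"twist": [0.25,0,0],"jaw": 1},
  {"xyz": [-0.05,0.18,0.8],"twist": [0.25,0,0],"jaw": 1},
  {"xyz": [-0.05,0.18,1.3],"twist": [0.25,0,0],"jaw": 1},
  {"xyz": [-0.05,0.18,1.6],"twist": [0.25,0,0],"jaw": 1},
  {"xyz": [-0.05,0.18,1.6],"twist": [0.25,0,0],"jaw": 1},
])

```text
time_s: 7.53
tool_pos: [0.4591, -0.1584, 0.3616]
tool_rot: [180.0, 0.5, 18.2]
force: [-0.2, 1.4, -4.3]
grip_width: 0.0119
grasp_force: 34.9
```

```bash
python3 - <<'E'
from h import *
from cell import env
o=env.get_obs();print(o['tool_pos'],o['tool_rot'])
w=env.read_camera('wrist');s=env.read_camera('scene')
a=cv2.resize(w['img'][100:150,300:350,::-1],(400,400),interpolation=cv2.INTER_CUBIC)
b=cv2.resize(s['img'][170:250,310:390,::-1],(400,400),interpolation=cv2.INTER_CUBIC)
cv2.imwrite('pics/z5.png',np.hstack([a,b]))
# automatic: dark bore ring and bright tip inside
g=cv2.cvtColor(w['img'],cv2.COLOR_RGB2GRAY)[100:150,300:350]
print(g[14:36:1,12:36].tolist())
E
```

```text
[ 0.45908944 -0.1584209   0.36162625] [179.98603983   0.53879046  18.17936405]
[[241, 240, 241, 241, 239, 231, 209, 178, 145, 120, 114, 122, 125, 143, 175, 212, 222, 233, 239, 241, 241, 241, 241, 240], [241, 240, 240, 238, 225, 174, 125, 113, 112, 116, 133, 138, 138, 139, 117, 123, 140, 204, 235, 239, 241, 240, 241, 241], [241, 241, 238, 223, 169, 126, 137, 137, 113, 100, 104, 106, 109, 125, 136, 133, 117, 137, 200, 229, 240, 241, 241, 241], [240, 239, 226, 173, 135, 149, 120, 100, 89, 92, 104, 102, 102, 102, 114, 126, 130, 117, 136, 200, 236, 240, 241, 241], [240, 231, 175, 122, 161, 182, 114, 90, 93, 112, 140, 141, 132, 117, 97, 98, 112, 129, 113, 141, 214, 239, 240, 241], [237, 209, 114, 98, 120, 121, 95, 92, 110, 152, 192, 192, 180, 143, 115, 101, 102, 114, 113, 112, 169, 235, 241, 240], [235, 196, 105, 108, 113, 101, 87, 101, 155, 222, 238, 238, 233, 197, 128, 101, 93, 103, 118, 117, 142, 219, 239, 241], [230, 151, 109, 144, 137, 97, 86, 111, 182, 237, 240, 240, 240, 226, 134, 104, 94, 100, 120, 130, 139, 209, 239, 241], [222, 121, 151, 216, 193, 109, 91, 118, 190, 238, 241, 241
[... 914 characters left out ...]
 137, 139, 125, 123, 121, 120, 122, 164, 222, 226, 222, 197, 142, 153, 219, 239, 240, 241], [238, 236, 221, 165, 108, 101, 126, 139, 140, 143, 138, 127, 131, 180, 221, 217, 199, 139, 148, 210, 238, 240, 240, 241], [237, 238, 236, 222, 161, 106, 102, 120, 129, 138, 138, 136, 153, 204, 200, 160, 132, 144, 206, 237, 241, 241, 241, 240], [235, 237, 237, 236, 223, 167, 112, 101, 96, 103, 105, 108, 107, 117, 115, 114, 141, 197, 233, 240, 241, 240, 241, 240], [235, 236, 237, 237, 235, 223, 179, 154, 143, 131, 112, 108, 115, 128, 144, 172, 214, 232, 238, 240, 240, 241, 241, 240], [231, 234, 237, 238, 237, 237, 235, 232, 224, 213, 180, 167, 190, 209, 224, 234, 237, 238, 240, 240, 240, 240, 241, 237]]
```

>>> servo_tool([
  {"xyz": [0.12,0,0],"twist": [0,0,0],"jaw": 1},
  {"xyz": [0.12,0,0.2],"twist": [0,0,0],"jaw": 1},
  {"xyz": [0.12,0,0.5],"twist": [0,0,0],"jaw": 1},
  {"xyz": [0.12,0,0.8],"twist": [0,0,0],"jaw": 1},
  {"xyz": [0.12,0,1.0],"twist": [0,0,0],"jaw": 1},
  {"xyz": [0.12,0,1.0],"twist": [0,0,0],"jaw": 1},
])

```text
time_s: 8.13
tool_pos: [0.4604, -0.1582, 0.3521]
tool_rot: [180.0, 0.5, 18.2]
force: [-0.6, 0.1, -2.4]
grip_width: 0.0116
grasp_force: 34.9
```

```bash
python3 - <<'E'
from h import *
from cell import env
o=env.get_obs();print(o['tool_pos'],o['tool_rot'],o['force'],o['wrist_torque'])
w=env.read_camera('wrist');s=env.read_camera('scene')
a=cv2.resize(w['img'][100:150,300:350,::-1],(400,400),interpolation=cv2.INTER_CUBIC)
b=cv2.resize(s['img'][170:250,310:390,::-1],(400,400),interpolation=cv2.INTER_CUBIC)
cv2.imwrite('pics/z6.png',np.hstack([a,b]))
E
```

```text
[ 0.46039693 -0.15815208  0.35206373] [179.96574492   0.49646547  18.18071491] [-0.63735039  0.06941245 -2.3658099 ] [-0.07921154  0.11962148 -0.01831874]
```

View pics/z6.png

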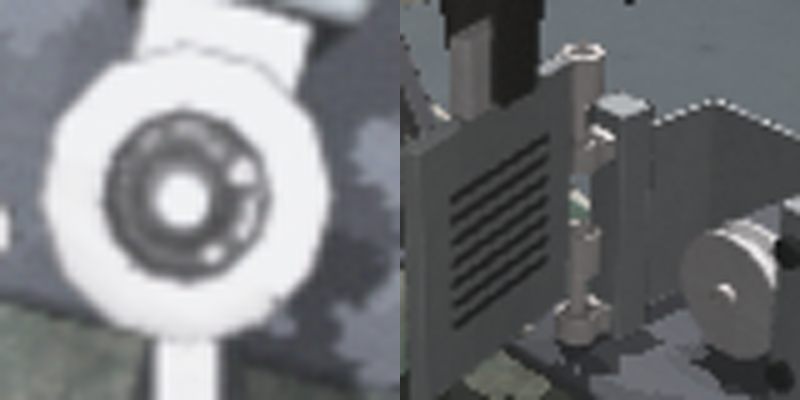

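The pin is centred in the upper bore (tip (183,198), bore centre (187,195)), and the lower knuckle is entering its pin. Continuing down.

>>> servo_tool([
  {"xyz": [0,0,0.3],"twist": [0,0,0],"jaw": 1},
  {"xyz": [0,0,0.6],"twist": [0,0,0],"jaw": 1},
  {"xyz": [0,0,0.9],"twist": [0,0,0],"jaw": 1},
  {"xyz": [0,0,1.2],"twist": [0,0,0],"jaw": 1},
  {"xyz": [0,0,1.4],"twist": [0,0,0],"jaw": 1},
  {"xyz": [0,0,1.5],"twist": [0,0,0],"jaw": 1},
  {"xyz": [0,0,1.5],"twist": [0,0,0],"jaw": 1},
])

```text
time_s: 8.82
tool_pos: [0.4604, -0.1583, 0.3373]
tool_rot: [180.0, 0.5, 18.2]
force: [-0.1, -0.3, -3.2]
grip_width: 0.0121
grasp_force: 34.9
```

>>> servo_tool([
  {"xyz": [0,0,0.1],"twist": [0,0,0],"jaw": 1},
  {"xyz": [0,0,0.2],"twist": [0,0,0],"jaw": 1},
  {"xyz": [0,0,0.3],"twist": [0,0,0],"jaw": 1},
  {"xyz": [0,0,0.3],"twist": [0,0,0],"jaw": 1},
])

```text
time_s: 9.15
tool_pos: [0.4605, -0.1583, 0.3345]
tool_rot: [180.0, 0.4, 18.2]
force: [0.7, 0.3, -2.8]
grip_width: 0.0117
grasp_force: 34.9
```

>>> servo_tool([
  {"xyz": [0,0,0.1],"twist": [0,0,0],"jaw": 1},
  {"xyz": [0,0,0.2],"twist": [0,0,0],"jaw": 1},
  {"xyz": [0,0,0.2],"twist": [0,0,0],"jaw": 1},
])

```text
time_s: 9.4
tool_pos: [0.4604, -0.1583, 0.3325]
tool_rot: [180.0, 0.4, 18.2]
force: [-0.2, 0.3, -2.4]
grip_width: 0.0114
grasp_force: 34.9
```

>>> servo_tool([
  {"xyz": [0,0,0.1],"twist": [0,0,0],"jaw": 1},
  {"xyz": [0,0,0.15],"twist": [0,0,0],"jaw": 1},
  {"xyz": [0,0,0.15],"twist": [0,0,0],"jaw": 1},
])

```text
time_s: 9.65
tool_pos: [0.4604, -0.1583, 0.331]
tool_rot: [180.0, 0.4, 18.2]
force: [0.4, 0.8, -3.0]
grip_width: 0.0115
grasp_force: 34.9
```

>>> servo_tool([
  {"xyz": [0,0,0.1],"twist": [0,0,0],"jaw": 1},
  {"xyz": [0,0,0.2],"twist": [0,0,0],"jaw": 1},
  {"xyz": [0,0,0.2],"twist": [0,0,0],"jaw": 1},
])

```text
time_s: 9.9
tool_pos: [0.4606, -0.1588, 0.3305]
tool_rot: [180.0, 0.5, 18.2]
force: [-5.4, -0.7, 9.4]
grip_width: 0.0116
grasp_force: 34.9
```

>>> servo_tool([
  {"xyz": [0,0,0.1],"twist": [0,0,0],"jaw": 1},
  {"xyz": [0,0,0.1],"twist": [0,0,0],"jaw": 1},
])

```text
time_s: 10.07
tool_pos: [0.4606, -0.1591, 0.3303]
tool_rot: [-180.0, 0.5, 18.2]
force: [-9.4, 0.9, 19.3]
grip_width: 0.012
grasp_force: 34.9
```

Seated (contact at z 0.3305, with the expected height about 0.332). I'll unload, lighten the grip and swing along the arc about the hinge, which is 7.1 cm along tool x.

>>> servo_tool([
  {"xyz": [0,0,-0.25],"twist": [0,0,0],"jaw": 1},
  {"xyz": [0.02,0.5,-0.25],"twist": [0,0,-4],"jaw": 1},
  {"xyz": [0.07,0.99,-0.25],"twist": [0,0,-8],"jaw": 1},
  {"xyz": [0.16,1.48,-0.25],"twist": [0,0,-12],"jaw": 1},
  {"xyz": [0.28,1.96,-0.25],"twist": [0,0,-16],"jaw": 1},
  {"xyz": [0.43,2.43,-0.25],"twist": [0,0,-20],"jaw": 1},
  {"xyz": [0.43,2.43,-0.25],"twist": [0,0,-20],"jaw": 1},
], newtons=12)

```text
time_s: 10.65
tool_pos: [0.4724, -0.1802, 0.3305]
tool_rot: [-179.9, 0.5, 38.3]
force: [-1.4, 1.7, 0.1]
grip_width: 0.0123
grasp_force: 12.0
```

>>> servo_tool([
  {"xyz": [0.02,0.5,0],"twist": [0,0,-4],"jaw": 1},
  {"xyz": [0.07,0.99,0],"twist": [0,0,-8],"jaw": 1},
  {"xyz": [0.16,1.48,0],"twist": [0,0,-12],"jaw": 1},
  {"xyz": [0.28,1.96,0],"twist": [0,0,-16],"jaw": 1},
  {"xyz": [0.43,2.43,0],"twist": [0,0,-20],"jaw": 1},
  {"xyz": [0.61,2.89,0],"twist": [0,0,-24],"jaw": 1},
  {"xyz": [0.83,3.33,0],"twist": [0,0,-28],"jaw": 1},
  {"xyz": [1.08,3.76,0],"twist": [0,0,-32],"jaw": 1},
  {"xyz": [1.36,4.17,0],"twist": [0,0,-36],"jaw": 1},
  {"xyz": [1.36,4.17,0],"twist": [0,0,-36],"jaw": 1},
])

```text
time_s: 11.48
tool_pos: [0.5088, -0.2039, 0.3301]
tool_rot: [-179.6, 0.3, 74.2]
force: [-3.4, 2.6, -0.4]
grip_width: 0.0117
grasp_force: 12.1
```

>>> servo_tool([
  {"xyz": [0,0.25,0],"twist": [0,0,-2],"jaw": 1},
  {"xyz": [0.02,0.5,0],"twist": [0,0,-4],"jaw": 1},
  {"xyz": [0.04,0.74,0],"twist": [0,0,-6],"jaw": 1},
  {"xyz": [0.07,0.99,0],"twist": [0,0,-8],"jaw": 1},
  {"xyz": [0.11,1.23,0],"twist": [0,0,-10],"jaw": 1},
  {"xyz": [0.16,1.48,0],"twist": [0,0,-12],"jaw": 1},
  {"xyz": [0.21,1.72,0],"twist": [0,0,-14],"jaw": 1},
  {"xyz": [0.24,1.84,0],"twist": [0,0,-15],"jaw": 1},
  {"xyz": [0.24,1.84,0],"twist": [0,0,-15],"jaw": 1},
])

```text
time_s: 12.23
tool_pos: [0.5266, -0.2061, 0.3299]
tool_rot: [-179.5, 0.1, 89.1]
force: [-4.0, 3.5, -0.9]
grip_width: 0.0119
grasp_force: 12.1
```

>>> servo_tool([
  {"xyz": [0,0.12,0],"twist": [0,0,-1],"jaw": 1},
  {"xyz": [0,0.25,0],"twist": [0,0,-2],"jaw": 1},
  {"xyz": [0,0.25,0],"twist": [0,0,-2],"jaw": 1},
])

```text
time_s: 12.48
tool_pos: [0.5292, -0.2062, 0.3298]
tool_rot: [-179.5, 0.1, 91.2]
force: [-3.2, 4.5, -2.5]
grip_width: 0.012
grasp_force: 12.1
```

>>> servo_tool([
  {"xyz": [0,0.06,0],"twist": [0,0,-0.5],"jaw": 1},
  {"xyz": [0,0.12,0],"twist": [0,0,-1],"jaw": 1},
  {"xyz": [0,0.12,0],"twist": [0,0,-1],"jaw": 1},
])

```text
time_s: 12.73
tool_pos: [0.5304, -0.2061, 0.3298]
tool_rot: [-179.5, 0.0, 92.2]
force: [-3.2, 4.0, -2.0]
grip_width: 0.0123
grasp_force: 12.1
```

>>> servo_tool([
  {"xyz": [0,0.06,0],"twist": [0,0,-0.5],"jaw": 1},
  {"xyz": [0,0.12,0],"twist": [0,0,-1],"jaw": 1},
  {"xyz": [0,0.12,0],"twist": [0,0,-1],"jaw": 1},
])

```text
time_s: 12.98
tool_pos: [0.5309, -0.2063, 0.3297]
tool_rot: [-179.4, -0.0, 93.1]
force: [-5.6, 4.4, 0.8]
grip_width: 0.0123
grasp_force: 12.0
```

>>> servo_tool([
  {"xyz": [0,0.06,0],"twist": [0,0,-0.4],"jaw": 1},
  {"xyz": [0,0.12,0],"twist": [0,0,-0.7],"jaw": 1},
  {"xyz": [0,0.12,0],"twist": [0,0,-0.7],"jaw": 1},
])

```text
time_s: 13.23
tool_pos: [0.5315, -0.2064, 0.3297]
tool_rot: [-179.3, -0.1, 93.8]
force: [-8.4, 6.0, 3.1]
grip_width: 0.0118
grasp_force: 12.1
```

>>> servo_tool([
  {"xyz": [0,0.06,0],"twist": [0,0,0],"jaw": 1},
  {"xyz": [0,0.12,0],"twist": [0,0,-0.3],"jaw": 1},
  {"xyz": [0,0.12,0],"twist": [0,0,-0.3],"jaw": 1},
])

```text
time_s: 13.48
tool_pos: [0.532, -0.2064, 0.3297]
tool_rot: [-179.1, -0.1, 94.0]
force: [-11.9, 6.6, 5.1]
grip_width: 0.0118
grasp_force: 12.1
```

>>> servo_tool([
  {"xyz": [0,0,0],"twist": [0,0,0],"jaw": 0.75},
  {"xyz": [0,0,0],"twist": [0,0,0],"jaw": 0.6},
  {"xyz": [0,0,0],"twist": [0,0,0],"jaw": 0.5},
  {"xyz": [0,0,0],"twist": [0,0,0],"jaw": 0.5},
  {"xyz": [0,0,0],"twist": [0,0,0],"jaw": 0.5},
])

```text
time_s: 13.9
tool_pos: [0.5348, -0.2075, 0.331]
tool_rot: [-179.7, 0.2, 94.1]
force: [0.4, -0.4, -0.2]
grip_width: 0.037
grasp_force: 0.0
```

```bash
python3 - <<'E'
from h import *
from cell import env
o=env.get_obs();print(o['tool_pos'],o['force'],o['grip_width'])
w=env.read_camera('wrist');cv2.imwrite('pics/w7.png',w['img'][:,:,::-1])
g=cv2.cvtColor(w['img'],cv2.COLOR_RGB2GRAY)
for r in(140,155,200,230):print(r,g[r,308:346].tolist())
E
```

```text
[ 0.53478458 -0.20751016  0.33102197] [ 0.44397657 -0.39647925 -0.21465477] 0.03697852099807881
140 [114, 76, 72, 106, 199, 244, 245, 245, 245, 245, 245, 235, 119, 74, 67, 67, 69, 72, 75, 82, 88, 85, 88, 84, 81, 70, 70, 67, 67, 71, 74, 64, 68, 68, 69, 66, 69, 71]
155 [165, 186, 197, 199, 200, 199, 198, 198, 193, 198, 200, 198, 197, 193, 180, 160, 138, 118, 124, 128, 125, 126, 125, 125, 124, 126, 123, 126, 128, 125, 125, 123, 125, 125, 126, 124, 126, 127]
200 [169, 186, 197, 197, 197, 195, 196, 198, 198, 197, 196, 196, 192, 179, 156, 121, 75, 66, 63, 65, 69, 68, 64, 68, 67, 67, 66, 64, 67, 63, 64, 67, 68, 66, 65, 66, 68, 68]
230 [128, 129, 126, 126, 125, 127, 127, 126, 127, 127, 127, 128, 127, 127, 117, 118, 110, 97, 79, 63, 69, 69, 72, 70, 69, 70, 69, 69, 70, 67, 68, 71, 74, 72, 73, 72, 71, 75]
```

>>> servo_tool([
  {"xyz": [0,-0.25,-0.5],"twist": [0,0,0],"jaw": 0.5},
  {"xyz": [0,-0.25,-1.5],"twist": [0,0,0],"jaw": 0.4},
  {"xyz": [0,-0.25,-3],"twist": [0,0,0],"jaw": 0.3},
  {"xyz": [0,-0.25,-5],"twist": [0,0,0],"jaw": 0.3},
  {"xyz": [0,-0.25,-7.5],"twist": [0,0,0],"jaw": 0.3},
  {"xyz": [0,-0.25,-10],"twist": [0,0,0],"jaw": 0.3},
  {"xyz": [0,-0.25,-12],"twist": [0,0,0],"jaw": 0.3},
  {"xyz": [0,-0.25,-12],"twist": [0,0,0],"jaw": 0.3},
])

```text
time_s: 14.62
tool_pos: [0.5333, -0.208, 0.4557]
tool_rot: [179.9, 0.3, 94.2]
force: [-0.3, 0.4, -0.3]
grip_width: 0.0605
grasp_force: 0.0
```

```bash
python3 - <<'E'
from h import *
from cell import env
o=env.get_obs();print(o['tool_pos'],o['force'])
w=env.read_camera('wrist');np.savez('w8.npz',**w);s=env.read_camera('scene');np.savez('s8.npz',**s)
g=cv2.cvtColor(w['img'],cv2.COLOR_RGB2GRAY)
F=[.5273,-.2066,.025]
P=np.array([(0,70,117),(-5,55,120),(5,55,120),(-6,22,155),(6,22,155),(-6,-22,155),(6,-22,155),(-5,-55,120),(5,-55,120)])/1e3
for yaw in(3.2,):print(proj(w,fR(yaw).apply(P)+F).round(1).tolist())
for r in range(150,251,8):print(r,g[r,306:346].tolist())
E
```

```text
[ 0.5332636  -0.2079769   0.45572714] [-0.26353503  0.35310605 -0.28793096]
[[316.7, 117.8], [311.1, 134.3], [321.8, 134.5], [308.1, 175.8], [322.3, 176.1], [307.9, 225.0], [321.5, 225.2], [310.4, 244.2], [320.1, 244.4]]
150 [106, 117, 122, 119, 118, 123, 120, 119, 124, 163, 186, 190, 190, 191, 191, 192, 183, 159, 125, 117, 121, 121, 118, 117, 119, 117, 121, 119, 118, 117, 119, 119, 119, 120, 118, 115, 110, 106, 101, 110]
158 [106, 116, 119, 116, 118, 119, 120, 116, 122, 164, 186, 184, 185, 186, 183, 187, 180, 150, 116, 119, 119, 119, 119, 119, 118, 118, 117, 116, 119, 119, 116, 119, 120, 121, 115, 115, 101, 73, 73, 104]
166 [103, 116, 118, 119, 116, 117, 118, 121, 133, 170, 186, 188, 187, 189, 187, 185, 179, 156, 107, 116, 116, 118, 118, 118, 116, 118, 116, 116, 118, 116, 117, 120, 118, 116, 114, 103, 72, 69, 76, 114]
174 [99, 117, 116, 118, 118, 116, 113, 97, 98, 102, 104, 104, 104, 99, 102, 102, 100, 97, 98, 105, 115, 118, 118, 117, 115, 119, 115, 117, 118, 117, 116, 114, 105, 77, 73, 130, 200, 193, 122, 121]
182 [74, 82, 85, 82, 85, 90, 127, 189, 215, 226, 233, 232, 235, 233, 235
[... 870 characters left out ...]
1, 126, 135, 134, 135, 133, 132, 124, 119, 103, 56, 49, 65, 66, 68, 66, 66, 66, 64, 66, 65, 65, 66, 63, 66, 64, 65, 67, 65, 69, 64]
230 [77, 73, 74, 75, 76, 78, 79, 94, 129, 145, 142, 147, 144, 147, 143, 133, 107, 52, 40, 43, 79, 122, 139, 144, 145, 146, 146, 146, 146, 143, 144, 145, 145, 145, 144, 145, 144, 140, 110, 70]
238 [79, 79, 78, 76, 75, 75, 78, 96, 128, 145, 147, 142, 144, 146, 139, 131, 107, 83, 81, 77, 89, 121, 139, 143, 144, 146, 146, 143, 145, 145, 143, 142, 142, 143, 143, 143, 143, 140, 128, 129]
246 [72, 75, 78, 79, 73, 75, 74, 76, 80, 79, 83, 86, 86, 81, 78, 83, 87, 89, 88, 83, 90, 128, 139, 142, 142, 142, 144, 145, 141, 141, 144, 142, 140, 142, 142, 142, 140, 135, 126, 132]
```

The door is released, parallel to the frame and close to the stop post. I'll confirm it's resting on the stops with a gentle nudge at the tab's front face, using closed fingers.

>>> servo_tool([
  {"xyz": [0,-2,0],"twist": [0,0,0],"jaw": 0.8},
  {"xyz": [0,-4.5,0],"twist": [0,0,0],"jaw": 1},
  {"xyz": [0,-4.5,0],"twist": [0,0,0],"jaw": 1},
  {"xyz": [0,-4.5,3],"twist": [0,0,0],"jaw": 1},
  {"xyz": [0,-4.5,6],"twist": [0,0,0],"jaw": 1},
  {"xyz": [0,-4.5,9],"twist": [0,0,0],"jaw": 1},
  {"xyz": [0,-4.5,11],"twist": [0,0,0],"jaw": 1},
  {"xyz": [0,-4.5,11],"twist": [0,0,0],"jaw": 1},
])

```text
time_s: 15.38
tool_pos: [0.4851, -0.2092, 0.3359]
tool_rot: [-179.1, 0.0, 94.2]
force: [-0.8, 0.5, -0.5]
grip_width: 0.0155
grasp_force: 0.0
```

>>> servo_tool([
  {"xyz": [0,0.7,0],"twist": [0,0,0],"jaw": 1},
  {"xyz": [0,1.1,0],"twist": [0,0,0],"jaw": 1},
  {"xyz": [0,1.5,0],"twist": [0,0,0],"jaw": 1},
  {"xyz": [0,1.7,0],"twist": [0,0,0],"jaw": 1},
  {"xyz": [0,1.7,0],"twist": [0,0,0],"jaw": 1},
])

```text
time_s: 15.8
tool_pos: [0.505, -0.2091, 0.3415]
tool_rot: [-179.7, 0.2, 94.2]
force: [0.0, 1.0, -0.7]
grip_width: 0.0007
grasp_force: 0.0
```

>>> servo_tool([
  {"xyz": [0,0.1,0],"twist": [0,0,0],"jaw": 1},
  {"xyz": [0,0.2,0],"twist": [0,0,0],"jaw": 1},
  {"xyz": [0,0.3,0],"twist": [0,0,0],"jaw": 1},
  {"xyz": [0,0.3,0],"twist": [0,0,0],"jaw": 1},
])

```text
time_s: 16.13
tool_pos: [0.507, -0.2089, 0.3406]
tool_rot: [-179.6, 0.1, 94.2]
force: [-1.0, 0.2, 0.5]
grip_width: 0.0006
grasp_force: 0.0
```

>>> servo_tool([
  {"xyz": [0,0.1,0],"twist": [0,0,0],"jaw": 1},
  {"xyz": [0,0.2,0],"twist": [0,0,0],"jaw": 1},
  {"xyz": [0,0.2,0],"twist": [0,0,0],"jaw": 1},
])

```text
time_s: 16.38
tool_pos: [0.509, -0.2087, 0.3405]
tool_rot: [-179.6, 0.1, 94.2]
force: [0.6, 0.3, -0.0]
grip_width: 0.0004
grasp_force: 0.0
```

>>> servo_tool([
  {"xyz": [0,0.1,0],"twist": [0,0,0],"jaw": 1},
  {"xyz": [0,0.2,0],"twist": [0,0,0],"jaw": 1},
  {"xyz": [0,0.2,0],"twist": [0,0,0],"jaw": 1},
])

```text
time_s: 16.63
tool_pos: [0.5111, -0.2086, 0.3405]
tool_rot: [-179.6, 0.2, 94.2]
force: [0.4, -0.7, -0.2]
grip_width: 0.0005
grasp_force: 0.0
```

```bash
python3 - <<'E'
from h import *
from cell import env
s0=np.load('s8.npz')['img'].astype(int);s=env.read_camera('scene')['img'].astype(int)
F=[.5273,-.2066,.025];c=np.load('s8.npz')
P=np.array([(-5,-55,120),(-5,-55,0),(-5,55,0),(-5,55,120)])/1e3
print(proj(c,fR(3.2).apply(P)+F).round(1).tolist())
print(env.get_obs()['force'])
# door free-edge profile across rows, before and now
for r in(225,235,245):
    print(r,s0[r,370:412].mean(1).astype(int).tolist());print(r,s[r,370:412].mean(1).astype(int).tolist())
E
```

```text
[[386.3, 208.5], [382.7, 258.6], [347.6, 236.7], [348.6, 190.1]]
[-0.22378007 -0.25051359  0.11736813]
225 [67, 68, 54, 38, 31, 37, 58, 69, 70, 70, 69, 68, 70, 70, 72, 80, 79, 77, 70, 68, 69, 69, 69, 69, 69, 71, 82, 77, 76, 75, 76, 75, 74, 74, 75, 75, 75, 76, 75, 75, 75, 75]
225 [66, 65, 53, 36, 29, 37, 58, 69, 70, 69, 69, 69, 69, 70, 73, 81, 79, 76, 70, 68, 69, 68, 69, 69, 70, 70, 82, 76, 75, 76, 75, 74, 74, 74, 75, 76, 75, 75, 74, 75, 74, 75]
235 [29, 47, 66, 66, 64, 45, 35, 59, 69, 69, 69, 68, 68, 71, 79, 77, 74, 67, 68, 69, 69, 69, 70, 69, 70, 79, 76, 75, 76, 76, 75, 68, 75, 75, 75, 75, 75, 75, 75, 74, 75, 76]
235 [28, 46, 65, 66, 65, 45, 32, 58, 69, 68, 68, 68, 69, 71, 79, 77, 74, 66, 67, 69, 69, 70, 70, 68, 70, 79, 77, 75, 76, 76, 75, 68, 74, 75, 75, 75, 75, 76, 76, 74, 75, 76]
245 [66, 67, 68, 68, 68, 68, 70, 69, 69, 68, 69, 67, 70, 77, 75, 71, 40, 33, 45, 69, 69, 70, 71, 71, 79, 76, 77, 76, 76, 74, 69, 74, 73, 75, 75, 75, 75, 75, 74, 75, 76, 75]
245 [66, 67, 68, 68, 67, 69, 69, 69, 67, 68, 69, 68, 69, 77, 75, 70, 40, 33, 43, 69, 69, 68, 69, 71, 78, 77, 77, 76, 76, 75, 69, 74, 75, 75, 75, 75, 75, 75, 74, 75, 75, 75]
```

>>> servo_tool([
  {"xyz": [0,0.1,0],"twist": [0,0,0],"jaw": 1},
  {"xyz": [0,0.2,0],"twist": [0,0,0],"jaw": 1},
  {"xyz": [0,0.2,0],"twist": [0,0,0],"jaw": 1},
])

```text
time_s: 16.93
tool_pos: [0.5131, -0.2084, 0.3405]
tool_rot: [-179.6, 0.2, 94.2]
force: [-0.1, -0.2, -0.1]
grip_width: 0.0003
grasp_force: 0.0
```

>>> servo_tool([
  {"xyz": [0,0.1,0],"twist": [0,0,0],"jaw": 1},
  {"xyz": [0,0.2,0],"twist": [0,0,0],"jaw": 1},
  {"xyz": [0,0.2,0],"twist": [0,0,0],"jaw": 1},
])

```text
time_s: 17.18
tool_pos: [0.5151, -0.2083, 0.3404]
tool_rot: [-179.6, 0.2, 94.2]
force: [0.8, -0.1, -0.0]
grip_width: 0.0002
grasp_force: 0.0
```

>>> servo_tool([
  {"xyz": [0,0.1,0],"twist": [0,0,0],"jaw": 1},
  {"xyz": [0,0.2,0],"twist": [0,0,0],"jaw": 1},
  {"xyz": [0,0.2,0],"twist": [0,0,0],"jaw": 1},
])

```text
time_s: 17.43
tool_pos: [0.5161, -0.2085, 0.3403]
tool_rot: [-179.4, 0.1, 94.1]
force: [-4.0, 0.3, 3.5]
grip_width: 0.0002
grasp_force: 2.5
```

>>> servo_tool([
  {"xyz": [0,0.1,0],"twist": [0,0,0],"jaw": 1},
  {"xyz": [0,0.1,0],"twist": [0,0,0],"jaw": 1},
])

```text
time_s: 17.6
tool_pos: [0.5165, -0.2086, 0.3403]
tool_rot: [-179.3, 0.1, 94.1]
force: [-8.1, 0.9, 6.2]
grip_width: 0.0003
grasp_force: 3.9
```

>>> servo_tool([
  {"xyz": [0,-0.3,0],"twist": [0,0,0],"jaw": 1},
  {"xyz": [0,-1.5,0],"twist": [0,0,0],"jaw": 1},
  {"xyz": [0,-3,0],"twist": [0,0,0],"jaw": 1},
  {"xyz": [0,-3,-3],"twist": [0,0,0],"jaw": 1},
  {"xyz": [0,-3,-6],"twist": [0,0,0],"jaw": 1},
  {"xyz": [0,-3,-9],"twist": [0,0,0],"jaw": 1},
  {"xyz": [0,-3,-9],"twist": [0,0,0],"jaw": 1},
])

```text
time_s: 18.18
tool_pos: [0.49, -0.2112, 0.4363]
tool_rot: [179.8, 0.3, 94.2]
force: [0.7, -0.7, 0.9]
grip_width: 0.0006
grasp_force: 0.0
```

```bash
python3 - <<'E'
import numpy as np
from cell import env
s0=np.load('s8.npz')['img'].astype(int);s=env.read_camera('scene')['img'].astype(int)
print(abs(s0-s)[185:262,345:415].max(2).mean(), [(s0[245,380:392].mean(1)).astype(int).tolist(),(s[245,380:392].mean(1)).astype(int).tolist()])
print(env.get_obs()['force'],env.sign_off())
E
```

```text
3.21873840445269 [[69, 67, 70, 77, 75, 71, 40, 33, 45, 69, 69, 70], [69, 69, 70, 78, 75, 71, 43, 33, 43, 70, 69, 69]]
the job is handed in; nothing more can be done
[ 0.52180165 -0.06727874  0.25941357] None
```

The guard door is on both hinge pins, swung shut against the rubber stops and released. I handed the job in at about 18 s with the robot clear of everything; no verdict came back, and I never touched the fitting or the tape.

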